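# Seat the slotted knob on the banding wheel's keyed spindle

## Task

The sculptor's banding wheel has lost its hand knob: fetch the wooden knob whose hole is a long slot (not the one with the round hole; leave that where it lies). First set it level on the nose of the spindle with its slot clearly across the key, so that it rests on top of the key; then turn it with light pressure until the slot finds the key and it drops fully home on the boss, and let go.

Things in the scene. Friction and masses are not known exactly. Their poses are not given: they have to be found in the camera images.
- banding_wheel: Fixed sculptor's banding wheel: grey base 275 x 96 x 18 mm; near the robot a round boss (62 mm across, flat top 45 mm above the bench) with the steel spindle on it; an aluminium disc (132 mm across, top at 42 mm) centred 138 mm along +x. Origin: on the spindle's axis at bench level; x runs along the spindle's key towards the disc, z up.
- spindle_seat (a point): On the spindle's axis at the boss top. The spindle is fixed and does not turn: a round nose 12 mm thick, 50 mm high, the last 9 mm tapering to 4 mm; and through it an upright flat key, 34 mm long (along the wheel's x), 10 mm thick, rising 26 mm from this point. A knob resting across the key has its underside 26 mm above this point; fully home, at this point.
- slot_knob: Loose beech bar knob lying flat, 66 (x) x 38 (y) x 28 mm plus a round lobe at each end (86 mm overall), 0.12 kg. Its hole, right through, is a slot 46 mm long (x) and 20 mm wide: passes over the key within about 15 degrees, either way round; else only the nose enters. Its start is 25 degrees or more off the key. Origin: centre of the underside; x along the bar, z up. Grip across the 38 mm sides.
- round_knob: Loose beech bar knob lying flat, 66 (x) x 38 (y) x 28 mm plus a round lobe at each end (86 mm overall), 0.12 kg. Its hole, right through, is round, 20 mm across: it cannot pass the key. Not wanted. Origin: centre of the underside; x along the bar, z up. Grip across the 38 mm sides.
Things that resemble listed ones, but are neither listed nor needed, are in the scene too. Leave any yellow look-alike of the slot_knob alone.

How it is judged:
On the way:
1. the slotted knob sits level on the nose, resting on top of the key (within 5 mm) with its slot at least 17 degrees off the key (horizontal distance between slot_knob and banding_wheel below 0.012 m and z of slot_knob in the frame of banding_wheel between 0.068 and 0.076 m and angle between the x axis of slot_knob and the x axis of banding_wheel, either way round above 0.3 rad and angle between slot_knob's own z axis and vertical below 0.2 rad), for 0.2 s.
At the end, for the whole second after the job is handed in: The slotted knob is over the key and fully down on the boss (underside within 5 mm of the boss top), centred on the spindle within 12 mm, slot along the key within 23 degrees, level within 7 degrees, at rest; the round-holed knob lies where it was (within 30 mm) (horizontal distance between slot_knob and banding_wheel below 0.012 m and z of slot_knob in the frame of banding_wheel between 0.041 and 0.05 m and angle between the x axis of slot_knob and the x axis of banding_wheel, either way round below 0.4 rad and angle between slot_knob's own z axis and vertical below 0.12 rad and linear speed of slot_knob below 0.02 m/s); the robot touches nothing.
It fails at once if the round-holed knob is moved more than 30 mm (distance of round_knob from where it was at the start of the episode above 0.03 m).
It also fails if it takes over 48 s, if anything falls off the work surface, if the arm or the gripper's body presses on something with over 40 N, if the wrist force passes 120 N, or if a joint passes its speed limit or range.

## Robot

A 6-joint arm with a two-finger parallel gripper is mounted at the origin on a cart in front of the work surface, level with it; the furniture and walls round the work are solid. World frame = base frame: x ahead of the robot, y to its left, z up, the work surface at z = 0. Lengths are in m, angles in rad, forces in N, time in s.
With the tool pointing down it reaches from about 0.375 to 0.9 m from the base axis. Payload 3.1 kg.
Tool frame: the origin (TCP) lies between the finger pads; the fingertips stand manip.finger_overhang ahead of it and the grasp point (between the pads) lies 5 mm behind it (manip.finger_overhang is the distance from the TCP to the fingertips, in m); z points along the fingers, y is the line along which they close (so a half turn about z gives the same grasp; the last joint's range is limited). The gripper opens to 85 mm and grips with 20 to 120 N. Pads are 22 mm wide; open, the fingers measure 114 mm over their backs; the gripper's body (76 mm by 85 mm) begins 54 mm behind the grasp point. The pads swing forward as they close: fully open they stand 13 mm farther back than shut.
Start: joints at [1.024, 0.527, 1.433, -0, 1.181, -0.178], TCP at [0.225, 0.583, 0.245] pointing down, gripper open.
Joint ranges: [-3.08, 3.08], [-0.75, 2.2], [0.22, 2.44], [-1.43, 4.57], [0, 2.65], [-2.85, 2.85]. Speed limits (rad/s): [2.79, 2.79, 3.14, 3.14, 3.14, 3.14].

## Interface

Orientations are given as a unit quaternion [x, y, z, w].
In Python, from station import manip gives the robot as it stands.
- The arm moves only by the tool drive_tool, never from a script. Its argument "plan" is a list of rows, each a list of 7 numbers: the shift along the tool's x, y, z in m, then the turn, a rotation vector about the tool's x, y, z in degrees, then the opening, from -1 (shut) to 1 (fully open). In form: [[x, y, z, wx, wy, wz, gripper], ...]. A call has 1 to 10 rows; each row shifts and turns the commanded pose from where the row before left it, along the tool's axes as they then stand; what a row does not reach is not made up. A row lasts 1/10 s, in which the tool goes at most 50 mm and 8.59 degrees, less where a joint would pass 70% of its speed; a pose out of reach is approached as far as the arm can. A call is refused whole if a number of a shift passes 0.05 or a number of a turn 8.59, either way. A call with a gripper value outside its range is refused whole. The fingers move at their own pace and stop on an object; "newtons" is the grip in N (left out, the last holds). Time passes only in rows, so rows that do not move let the fingers close. It gives the time, the measured TCP pose, the force, the opening and the grip force at its end, in the units of the state.
- manip.sense(): the state, without advancing time (a new reading comes with each control period).
- manip.snapshot(name): name is "scene" or "top" or "wrist"; returns a dict with "image" (420x560x3 uint8, red, green, blue), "z_map" (420x560 float32, m along the optical axis (not along the pixel's ray), 0 where there is no reading), "fov_y" (degrees; the focal length in pixels is half the picture's height over the tangent of half this angle, whatever the lens; pixels are square), "cx", "cy" (the principal point, pixels), "extrinsics" (4x4, takes a point from camera to world coordinates); the wrist camera has in their place "mount" (4x4, takes a point from camera to tool coordinates, whose origin is the TCP and whose axes are the flange's). Camera axes: x right, y up, looking along -z (the intrinsics and any distortion apply to the point x, -y, -z); pixel columns grow to the right and rows downward; lengths in m; the calibration is good to about 2 mm. A picture is of the moment at which its call begins: read the wrist's pose just before it.
- manip.sign_off(): hands the job in; it is judged then, once.
The state is a dict: "t": time; "q": joint angles; "qd": joint speeds; "tau": joint torques, N m; "tcp_pos": TCP position; "tool_rot": TCP orientation; "force": force on the tool from outside, world axes, zero at the start; "ft_torque": the same for the moment, N m; "finger_gap": opening from 0.0 (shut) to 1.0 (fully open); "gripper_force": force on a finger pad.
Only numpy, scipy, OpenCV 4.12 (cv2) and the standard library are available. Lean on these libraries where they do the work, as an engineer would, in place of code of your own. Each camera call takes 0.05 s, during which the arm holds its last target. There are 200 camera calls.

## Working session

There is one attempt and no reset: what is moved stays moved. The work goes in short steps, Python scripts to look and compute and a tool call to move; the robot and the scene stay as the last step left them, time stands still between calls to the robot, and variables do not carry over. Pictures are saved under pics/ and viewed, at most 10 in all, crops included, and the job is handed in when it is done.

Besides the shell and the picture viewer there is one more tool, called as name([rows], argument=value, ...), one row to a line, values as JSON. drive_tool: Moves the arm, as the interface text tells. Its arguments: {"type":"object","properties":{"plan":{"type":"array"},"newtons":{"type":"number"}},"required":["plan"]}

```bash
mkdir -p pics; ls; cat > h.py <<'E'
import numpy as np, cv2
from station import manip
def snap(n,f=None):
    s=manip.snapshot(n)
    if f: cv2.imwrite('pics/'+f,s['image'][:,:,::-1])
    return s
def rays(s,uv,T=None):
    T=s['extrinsics'] if T is None else T
    h=s['image'].shape[0]; f=h/2/np.tan(np.radians(s['fov_y'])/2)
    uv=np.atleast_2d(np.asarray(uv,float))
    d=np.c_[(uv[:,0]-s['cx'])/f,-(uv[:,1]-s['cy'])/f,-np.ones(len(uv))]
    return T[:3,3],d@T[:3,:3].T
def onplane(s,uv,z,T=None):
    o,d=rays(s,uv,T); return o+d*((z-o[2])/d[:,2:3])
def wristT(s,st):
    from scipy.spatial.transform import Rotation as R
    T=np.eye(4);T[:3,:3]=R.from_quat(st['tool_rot']).as_matrix();T[:3,3]=st['tcp_pos'];return T@s['mount']
E
python3 - <<'E'
from h import *
a=snap('top','top.png');b=snap('scene','scene.png')
print({k:v for k,v in a.items() if k not in('image','z_map')},manip.finger_overhang)
print({k:v for k,v in b.items() if k not in('image','z_map')});print(manip.sense())
E
```

```text
pics
{'fov_y': 56.698593975347315, 'cx': 275.62170049284657, 'cy': 208.71217049923888, 'extrinsics': array([[ 0.01043445,  0.99134661, -0.130855  ,  0.34752385],
       [-0.99982252,  0.01239626,  0.01418661,  0.00540062],
       [ 0.01568596,  0.13068375,  0.99130001,  0.96476376],
       [ 0.        ,  0.        ,  0.        ,  1.        ]])} 0.014
{'fov_y': 44.96044952323672, 'cx': 282.536486269721, 'cy': 213.9878113044932, 'extrinsics': array([[ 0.70786085,  0.26948859, -0.65292337, -0.20532233],
       [-0.70595433,  0.30092189, -0.64115092, -0.69915872],
       [ 0.02369607,  0.91477971,  0.40325746,  0.48444616],
       [ 0.        ,  0.        ,  0.        ,  1.        ]])}
{'t': 0.1, 'q': array([ 1.02348550e+00,  5.28391799e-01,  1.43376647e+00,  2.36042312e-06,
        1.18143382e+00, -1.78521089e-01]), 'qd': array([-0.00080449,  0.00044162, -0.00461891, -0.00155072, -0.00035894,
       -0.00178808]), 'tau': array([-4.48585024e-04, -4.43308318e+01, -1.78586072e+01, -1.68141401e-04,
        3.91130467e-03, -2.98999183e-06]), 'tcp_pos': array([0.22495986, 0.58244455, 0.24442249]), 'tool_rot': array([ 1.83352046e-01,  9.83046808e-01, -9.34212276e-04, -3.55921136e-04]), 'force': array([-0.20136881, -0.05724961,  0.18033753]), 'ft_torque': array([-0.01597203,  0.02999135, -0.016568  ]), 'gripper_force': 0.0, 'finger_gap': 1.000601640303592}
```

View pics/top.png

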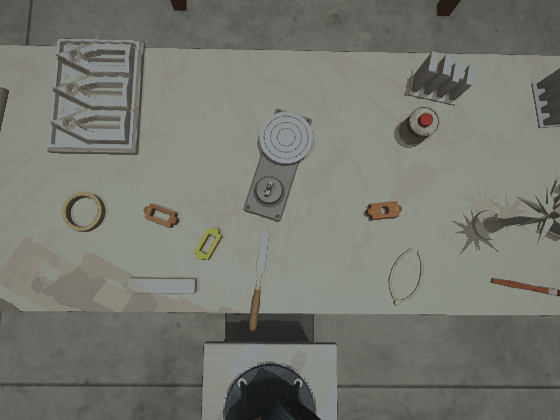

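View pics/scene.png

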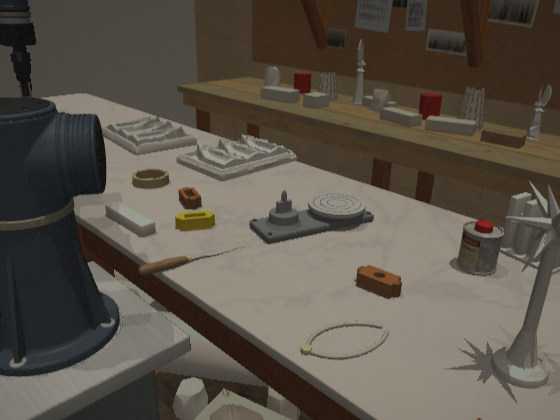

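Candidates (top view): orange-brown bar with a long slot at (161,215); yellow bar at (208,244), a look-alike to leave alone; orange-brown bar with a round hole at (383,210). I choose (161,215). The spindle is at (269,188) and the disc at (286,138). Next I'll measure these and check the choice in a close crop.

```bash
python3 - <<'E'
from h import *
a=snap('top'); im=a['image']
vv,uu=np.mgrid[0:420,0:560]; uv=np.c_[uu.ravel(),vv.ravel()]
o,d=rays(a,uv); P=(o+d*a['z_map'].reshape(-1,1)).reshape(420,560,3); ok=a['z_map']>0
hsv=cv2.cvtColor(im,cv2.COLOR_RGB2HSV)
print('bench z',np.median(P[220:280,300:360,2]))
for n,(u,v) in dict(slot=(161,215),round=(383,210),yel=(208,244)).items():
    m=(hsv[...,1]>110)&ok&(np.hypot(uu-u,vv-v)<26)&(P[...,2]>.02)
    q=P[m]; 
    r=cv2.minAreaRect(q[:,:2].astype(np.float32)*1000); print(n,m.sum(),np.median(q[:,2]),r, hsv[m].mean(0))
    mm=m.astype(np.uint8); cs,h=cv2.findContours(mm,cv2.RETR_CCOMP,cv2.CHAIN_APPROX_NONE)
    for c,hh in zip(cs,h[0]):
        if len(c)>8: w=onplane(a,c[:,0],.028)[:,:2]*1000; print('  ','hole' if hh[3]>=0 else 'out',cv2.minAreaRect(w.astype(np.float32)))
def med(m): return P[m]
near=(np.hypot(uu-269,vv-188)<25)&ok
for lo,hi in((.08,.11),(.062,.078),(.04,.055)):
    q=P[near&(P[...,2]>lo)&(P[...,2]<hi)]; 
    if len(q)>3: print(lo,len(q),q.mean(0),cv2.minAreaRect((q[:,:2]*1000).astype(np.float32)))
q=P[ok&(np.hypot(uu-286,vv-138)<32)&(P[...,2]>.035)&(P[...,2]<.06)]
print('disc',len(q),np.median(q[:,2]),cv2.minEnclosingCircle((q[:,:2]*1000).astype(np.float32)))
A=cv2.resize(im[190:265,130:230],None,fx=4,fy=4,interpolation=2)
B=cv2.resize(im[150:225,235:310],None,fx=4,fy=4,interpolation=2)
cv2.imwrite('pics/crop1.png',np.hstack([A,B])[:,:,::-1])
E
```

```text
bench z 9.013832967696978e-06
slot 288 0.028713863440707643 ((453.1498107910156, 270.95037841796875), (81.2346420288086, 36.46658706665039), 70.18487548828125) [ 13.31944444 129.72569444 120.        ]
   out ((453.1473693847656, 270.9477844238281), (82.23998260498047, 36.44639205932617), 70.23218536376953)
   hole ((453.21014404296875, 271.19110107421875), (50.22737121582031, 25.793071746826172), 70.22221374511719)
round 386 0.027437653969891063 ((472.1977233886719, -273.3483581542969), (36.8958740234375, 82.30628967285156), 5.955191135406494) [ 13.39119171 132.37823834 126.25647668]
   out ((471.8147888183594, -273.31646728515625), (37.042213439941406, 82.04930877685547), 5.878209590911865)
   hole ((474.78350830078125, -303.56866455078125), (8.522543907165527, 7.100820064544678), 44.370811462402344)
   hole ((472.08551025390625, -272.5171203613281), (22.72145652770996, 23.431562423706055), 26.87702178955078)
yel 320 0.028366304644479534 ((385.5527038574219, 154.57003784179688), (37.36899185180664, 83.73721313476562), 61.47230529785156) [ 31.140625 128.421875 139.19375 ]
   out ((385.4292297363281, 154.13592529296875), (37.935447692871094, 83.53839111328125), 60.96910858154297)
   hole ((385.5278015136719, 153.86920166015625), (24.26927375793457, 49.59654998779297), 58.974578857421875)
0.08 23 [0.51488516 0.00914581 0.08911395] ((515.367919921875, 8.566888809204102), (11.021407127380371, 9.20278549194336), 0.6760004162788391)
0.062 45 [0.51463002 0.00960164 0.07008002] ((515.7289428710938, 9.122058868408203), (10.700420379638672, 34.18341064453125), 74.47537994384766)
0.04 460 [0.51431351 0.00967998 0.04486691] ((515.7391357421875, 9.767766952514648), (61.578285217285156, 60.16969299316406), 0.3321036398410797)
disc 2194 0.04195655586264202 ((648.1755981445312, -29.898197174072266), 66.42398071289062)
```

View pics/crop1.png

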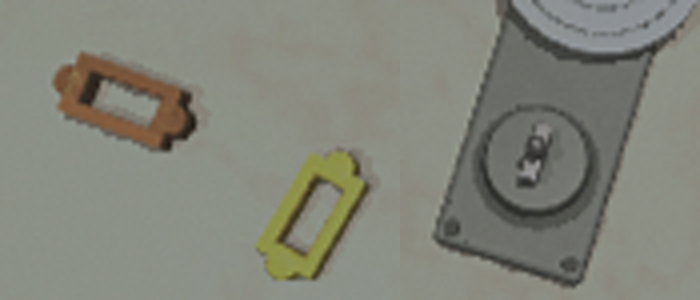

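The crop confirms it: the bar at (161,215) has a long slot and is orange-brown, and the bar at (208,244) is the yellow decoy. The slot knob is at (0.453, 0.271) with yaw 70°. The spindle is at (0.515, 0.009) with its key at yaw −16°.

drive_tool([
  [-0.0406, -0.0261, 0, 0, 0, 0, 1],
  [-0.0406, -0.0261, 0, 0, 0, 0, 1],
  [-0.0406, -0.0261, 0, 0, 0, 0, 1],
  [-0.0406, -0.0261, 0, 0, 0, 0, 1],
  [-0.0406, -0.0261, 0, 0, 0, 0, 1],
  [-0.0406, -0.0261, 0, 0, 0, 0, 1],
  [-0.0406, -0.0261, 0, 0, 0, 0, 1],
  [-0.0406, -0.0261, 0, 0, 0, 0, 1],
  [0, 0, 0, 0, 0, 0, 1],
  [0, 0, 0, 0, 0, 0, 1],
], newtons=40)

```text
t: 1.15
tcp_pos: [0.4534, 0.2701, 0.245]
tool_rot: [0.185, 0.983, -0.0, -0.001]
force: [-0.1, -0.2, 0.3]
finger_gap: 0.998
gripper_force: 0.0
```

drive_tool([
  [0, 0, 0, 0, 0, 8.5, 1],
  [0, 0, 0, 0, 0, 8.5, 1],
  [0, 0, 0, 0, 0, 8.5, 1],
  [0, 0, 0, 0, 0, 8.5, 1],
  [0, 0, 0, 0, 0, 8.5, 1],
  [0, 0, 0, 0, 0, 8.5, 1],
  [0, 0, 0, 0, 0, 8.5, 1],
  [0, 0, 0, 0, 0, 8.5, 1],
  [0, 0, 0, 0, 0, 8.5, 1],
  [0, 0, 0, 0, 0, 8.5, 1],
])

```text
t: 2.15
tcp_pos: [0.4513, 0.2728, 0.2451]
tool_rot: [0.8, 0.6, -0.0, -0.0]
force: [0.3, 0.1, 1.3]
finger_gap: 1.001
gripper_force: 0.0
```

drive_tool([
  [0, 0, 0.03, 0, 0, 3.8, 1],
  [0, 0, 0.03, 0, 0, 0, 1],
  [0, 0, 0.02, 0, 0, 0, 1],
  [0, 0, 0, 0, 0, 0, 1],
  [0, 0, 0, 0, 0, 0, 1],
])

```text
t: 2.65
tcp_pos: [0.4521, 0.2723, 0.1654]
tool_rot: [0.818, 0.575, -0.0, -0.0]
force: [0.3, 0.1, 0.3]
finger_gap: 0.999
gripper_force: 0.0
```

```bash
cat > w.py <<'E'
from h import *
import sys
from scipy.spatial.transform import Rotation as R
st=manip.sense(); s=snap('wrist',sys.argv[1]); T=wristT(s,st); zt=float(sys.argv[2])
hsv=cv2.cvtColor(s['image'],cv2.COLOR_RGB2HSV)
Rm=R.from_quat(st['tool_rot']).as_matrix()
print('tcp',st['tcp_pos'].round(4),'yaw y',np.degrees(np.arctan2(Rm[1,1],Rm[0,1])).round(2),'z',Rm[:,2].round(3),'q',st['q'].round(2),'t',st['t'],'F',st['force'].round(1))
m=((hsv[...,0]>6)&(hsv[...,0]<20)&(hsv[...,1]>110)).astype(np.uint8)
cs,h=cv2.findContours(m,cv2.RETR_CCOMP,cv2.CHAIN_APPROX_NONE)
for c,hh in zip(cs,h[0]):
    if cv2.contourArea(c)>400: w=onplane(s,c[:,0],zt,T)[:,:2]*1000; print('hole' if hh[3]>=0 else 'out',cv2.minAreaRect(w.astype(np.float32)))
E
python3 w.py w1.png .028
```

```text
tcp [0.4521 0.2723 0.1654] yaw y -19.81 z [-0.001 -0.    -1.   ] q [0.33 0.51 1.75 0.   0.88 0.68] t 2.65 F [0.3 0.1 0.3]
out ((453.0511779785156, 270.1954040527344), (83.34495544433594, 37.648033142089844), 69.93807983398438)
hole ((453.5310363769531, 270.59515380859375), (47.94717025756836, 22.272464752197266), 69.63151550292969)
```

View pics/w1.png

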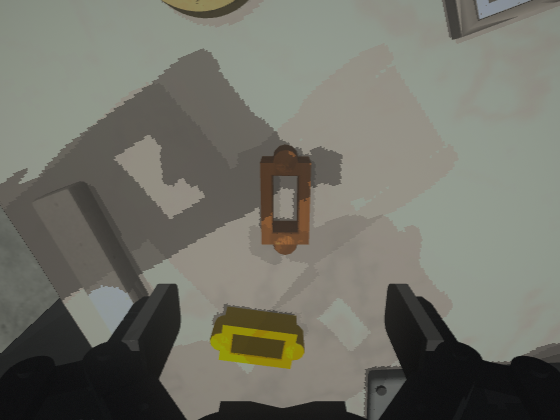

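The wrist view shows the slot knob at pixel (285,200), with a long slot and lying along the tool's x. The yellow bar is at (258,345). The wrist estimate agrees with the top view to about 1 mm, so I'll descend and grip.

drive_tool([
  [-0.0013, 0.0015, 0.03, 0, 0, 0, 1],
  [0, 0, 0.035, 0, 0, 0, 1],
  [0, 0, 0.035, 0, 0, 0, 1],
  [0, 0, 0.025, 0, 0, 0, 1],
  [0, 0, 0.012, 0, 0, 0, 1],
  [0, 0, 0.01, 0, 0, 0, 1],
  [0, 0, 0, 0, 0, 0, 1],
  [0, 0, 0, 0, 0, 0, 1],
])

```text
t: 3.5
tcp_pos: [0.4547, 0.2698, 0.0193]
tool_rot: [0.819, 0.574, 0.001, 0.0]
force: [0.3, 0.1, 0.2]
finger_gap: 0.997
gripper_force: 0.0
```

drive_tool([
  [0, 0, 0, 0, 0, 0, -1],
  [0, 0, 0, 0, 0, 0, -1],
  [0, 0, 0, 0, 0, 0, -1],
  [0, 0, 0, 0, 0, 0, -1],
  [0, 0, 0, 0, 0, 0, -1],
  [0, 0, 0, 0, 0, 0, -1],
  [0, 0, 0, 0, 0, 0, -1],
  [0, 0, 0, 0, 0, 0, -1],
])

```text
t: 4.3
tcp_pos: [0.4543, 0.2695, 0.019]
tool_rot: [0.819, 0.574, 0.001, 0.0]
force: [-1.0, 0.6, 5.8]
finger_gap: 0.439
gripper_force: 41.9
```

drive_tool([
  [0, 0, -0.03, 0, 0, 0, -1],
  [0, 0, -0.04, 0, 0, 0, -1],
  [0, 0, -0.04, 0, 0, 0, -1],
  [0, 0, -0.04, 0, 0, 0, -1],
  [0, 0, 0, 0, 0, 8.2, -1],
  [0, 0, 0, 0, 0, 8.2, -1],
  [0, 0, 0, 0, 0, 8.2, -1],
  [0, 0, 0, 0, 0, 8.2, -1],
  [0, 0, 0, 0, 0, 8.2, -1],
  [0, 0, 0, 0, 0, 0, -1],
])

```text
t: 5.3
tcp_pos: [0.4534, 0.2692, 0.1679]
tool_rot: [0.968, 0.251, -0.001, 0.0]
force: [-0.2, -0.3, -1.1]
finger_gap: 0.432
gripper_force: 41.2
```

```bash
cat > d.py <<'E'
from h import *
import sys
from scipy.spatial.transform import Rotation as R
st=manip.sense();Rm=R.from_quat(st['tool_rot']).as_matrix()
t=np.array(list(map(float,sys.argv[1:4])))
print('tcp',st['tcp_pos'].round(4),'yaw y',np.degrees(np.arctan2(Rm[1,1],Rm[0,1])).round(2),'z',Rm[:,2].round(4),'F',st['force'].round(1),'t',st['t'],'q6',st['q'][5],'shift',(Rm.T@(t-st['tcp_pos'])).round(4))
E
python3 d.py 0.515 0.0093 0.17
```

```text
tcp [0.4534 0.2692 0.1679] yaw y -60.92 z [-1.1e-03 -4.0e-04 -1.0e+00] F [-0.2 -0.3 -1.1] t 5.3 q6 1.3869046940829857 shift [-0.0725  0.2571 -0.002 ]
```

drive_tool([
  [-0.0104, 0.0367, 0, 0, 0, 0, -1],
  [-0.0104, 0.0367, 0, 0, 0, 0, -1],
  [-0.0104, 0.0367, 0, 0, 0, 0, -1],
  [-0.0104, 0.0367, 0, 0, 0, 0, -1],
  [-0.0104, 0.0367, 0, 0, 0, 0, -1],
  [-0.0104, 0.0367, 0, 0, 0, 0, -1],
  [-0.0101, 0.0369, 0, 0, 0, 0, -1],
  [0, 0, 0, 0, 0, 0, -1],
  [0, 0, 0, 0, 0, 0, -1],
])

```text
t: 6.2
tcp_pos: [0.5152, 0.0087, 0.168]
tool_rot: [0.968, 0.251, -0.0, -0.0]
force: [0.4, 1.0, -1.5]
finger_gap: 0.437
gripper_force: 41.2
```

```bash
python3 d.py 0.515 0.0093 0.17; python3 w.py w2.png 0.177
python3 - <<'E'
from h import *
a=snap('top'); cv2.imwrite('pics/t2.png',np.hstack([cv2.resize(x,(390,390)) for x in (a['image'][110:240,200:330],cv2.imread('pics/w2.png')[:,70:490,::-1])])[:,:,::-1])
E
```

```text
tcp [0.5152 0.0087 0.168 ] yaw y -60.95 z [-9.e-04  5.e-04 -1.e+00] F [ 0.4  1.  -1.5] t 6.2 q6 0.8629846764381387 shift [ 0.0001 -0.0007 -0.002 ]
tcp [0.5152 0.0087 0.168 ] yaw y -60.95 z [-0.001  0.001 -1.   ] q [-0.2   0.5   1.78  0.    0.87  0.86] t 6.2 F [ 0.4  1.  -1.5]
out ((540.5951538085938, -89.74371337890625), (47.67899703979492, 19.935083389282227), 78.31999969482422)
out ((518.8411865234375, 10.983806610107422), (90.74063110351562, 37.854732513427734), 28.771228790283203)
hole ((522.4419555664062, 12.752069473266602), (31.86359214782715, 20.76517677307129), 29.09853172302246)
```

View pics/t2.png

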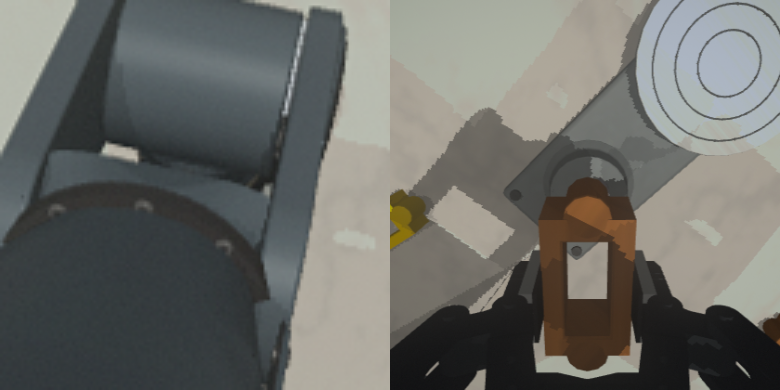

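The wrist view shows the knob held square and level, with its slot open and the boss below and ahead. The top view is blocked by the arm. From the wrist measurement the knob's centre is about 1.3 mm ahead of the TCP along tool x. I'll correct for that and lower it.

drive_tool([
  [-0.0013, -0.0005, 0.02, 0, 0, 0, -1],
  [0, 0, 0.025, 0, 0, 0, -1],
  [0, 0, 0.01, 0, 0, 0, -1],
  [0, 0, 0.01, 0, 0, 0, -1],
  [0, 0, 0.005, 0, 0, 0, -1],
  [0, 0, 0, 0, 0, 0, -1],
])

```text
t: 6.9
tcp_pos: [0.514, 0.0096, 0.098]
tool_rot: [0.968, 0.251, -0.0, -0.0]
force: [0.2, 0.0, -0.7]
finger_gap: 0.436
gripper_force: 41.1
```

```bash
python3 d.py 0.515 0.0093 0.09
```

```text
tcp [0.514  0.0096 0.098 ] yaw y -60.88 z [-7.e-04  1.e-04 -1.e+00] F [ 0.2  0.  -0.7] t 6.9 q6 0.8636823834665739 shift [0.0008 0.0008 0.008 ]
```

drive_tool([
  [0, 0, 0.004, 0, 0, 0, -1],
  [0, 0, 0.002, 0, 0, 0, -1],
  [0, 0, 0.001, 0, 0, 0, -1],
  [0, 0, 0.001, 0, 0, 0, -1],
  [0, 0, 0, 0, 0, 0, -1],
  [0, 0, 0, 0, 0, 0, -1],
])

```text
t: 7.5
tcp_pos: [0.5142, 0.0092, 0.0904]
tool_rot: [0.968, 0.251, 0.0, 0.0]
force: [-0.2, 0.2, -1.3]
finger_gap: 0.436
gripper_force: 41.1
```

drive_tool([
  [0, 0, 0.001, 0, 0, 0, -1],
  [0, 0, 0, 0, 0, 0, -1],
  [0, 0, 0.001, 0, 0, 0, -1],
  [0, 0, 0, 0, 0, 0, -1],
  [0, 0, 0, 0, 0, 0, -1],
])

```text
t: 8.0
tcp_pos: [0.5143, 0.0092, 0.0899]
tool_rot: [0.968, 0.251, 0.0, 0.0]
force: [-2.8, -0.5, 12.3]
finger_gap: 0.432
gripper_force: 42.9
```

It's resting on the key (12 N, underside about 71 mm) with the slot 45° off. Now I'll turn it with this light pressure.

drive_tool([
  [0, 0, 0, 0, 0, 0, -1],
  [0, 0, 0, 0, 0, 6, -1],
  [0, 0, 0, 0, 0, 6, -1],
  [0, 0, 0, 0, 0, 6, -1],
  [0, 0, 0, 0, 0, 6, -1],
  [0, 0, 0, 0, 0, 6, -1],
  [0, 0, 0, 0, 0, 6, -1],
  [0, 0, 0, 0, 0, 5, -1],
  [0, 0, 0, 0, 0, 4, -1],
  [0, 0, 0, 0, 0, 0, -1],
])

```text
t: 9.0
tcp_pos: [0.5141, 0.0092, 0.0882]
tool_rot: [0.99, -0.138, -0.0, 0.0]
force: [-0.7, -0.7, -2.5]
finger_gap: 0.439
gripper_force: 41.2
```

```bash
python3 d.py 0.515 0.0093 0.064; python3 w.py w3.png 0.095
```

```text
tcp [0.5141 0.0092 0.0882] yaw y -105.92 z [-0.  0. -1.] F [-0.7 -0.7 -2.5] t 9.0 q6 1.6490775557849728 shift [ 0.0009 -0.0003  0.0242]
tcp [0.5141 0.0092 0.0882] yaw y -105.92 z [-0.  0. -1.] q [-0.2   0.63  1.84 -0.    0.67  1.65] t 9.0 F [-0.7 -0.7 -2.5]
out ((516.856201171875, 8.204113006591797), (38.759857177734375, 92.71956634521484), 74.30311584472656)
hole ((522.7028198242188, 6.638327121734619), (17.850141525268555, 27.284759521484375), 74.0972900390625)
```

The contact force is gone and the knob has dropped, so the slot is on the key. Lowering it to home.

drive_tool([
  [0, 0, 0.004, 0, 0, 0, -1],
  [0, 0, 0.005, 0, 0, 0, -1],
  [0, 0, 0.005, 0, 0, 0, -1],
  [0, 0, 0.004, 0, 0, 0, -1],
  [0, 0, 0.003, 0, 0, 0, -1],
  [0, 0, 0.002, 0, 0, 0, -1],
  [0, 0, 0.0015, 0, 0, 0, -1],
  [0, 0, 0, 0, 0, 0, -1],
  [0, 0, 0, 0, 0, 0, -1],
])

```text
t: 9.95
tcp_pos: [0.514, 0.0093, 0.064]
tool_rot: [0.99, -0.139, 0.0, 0.0]
force: [-1.4, -0.3, 0.3]
finger_gap: 0.439
gripper_force: 41.5
```

Home to within a fraction of a millimetre. Releasing; the fingers have clearance to open, and then I'll retreat straight up.

drive_tool([
  [0, 0, 0, 0, 0, 0, 1],
  [0, 0, 0, 0, 0, 0, 1],
  [0, 0, 0, 0, 0, 0, 1],
  [0, 0, 0, 0, 0, 0, 1],
  [0, 0, 0, 0, 0, 0, 1],
  [0, 0, 0, 0, 0, 0, 1],
  [0, 0, 0, 0, 0, 0, 1],
])

```text
t: 10.65
tcp_pos: [0.5141, 0.0093, 0.0638]
tool_rot: [0.99, -0.139, -0.0, 0.0]
force: [-0.5, 0.3, -0.7]
finger_gap: 1.002
gripper_force: 0.0
```

drive_tool([
  [0, 0, -0.01, 0, 0, 0, 1],
  [0, 0, -0.03, 0, 0, 0, 1],
  [0, 0, -0.04, 0, 0, 0, 1],
  [0, 0, -0.04, 0, 0, 0, 1],
  [-0.04, 0, -0.02, 0, 0, 0, 1],
  [-0.04, 0, 0, 0, 0, 0, 1],
  [0, 0, 0, 0, 0, 0, 1],
  [0, 0, 0, 0, 0, 0, 1],
])

```text
t: 11.45
tcp_pos: [0.4366, 0.0315, 0.2047]
tool_rot: [0.99, -0.138, 0.001, 0.0]
force: [0.5, -0.4, 0.0]
finger_gap: 0.998
gripper_force: 0.0
```

```bash
python3 w.py w4.png .073
```

```text
tcp [0.4366 0.0315 0.2047] yaw y -105.9 z [ 0.001 -0.    -1.   ] q [-0.18  0.34  1.93 -0.    0.87  1.66] t 11.45 F [ 0.5 -0.4  0. ]
out ((282.1336669921875, 33.09996795654297), (14.065539360046387, 79.61962127685547), 83.69095611572266)
out ((514.2091064453125, 9.160907745361328), (37.90813064575195, 84.1349868774414), 73.86669921875)
hole ((514.1870727539062, 9.084256172180176), (21.11618995666504, 46.289512634277344), 73.33969116210938)
```

View pics/w4.png

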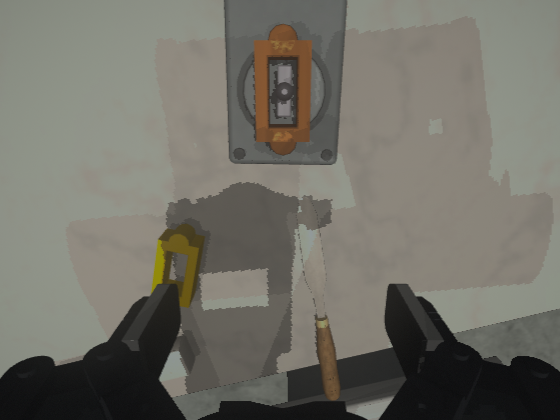

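The knob at pixel (283,90) sits over the key, centred within 1–2 mm. Its size fits a top face at 73 mm, so it's fully down, and the gripper is clear. Handing in.

```bash
python3 -c "
from station import manip
print(manip.sign_off())"
```

```text
the job is handed in; nothing more can be done
None
```

The slotted knob first rested across the key about 45° off, then turned, dropped fully home on the boss and was released; the round and yellow knobs were not touched, and I handed the job in at about 11.5 s on the robot's clock (no verdict was returned).

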